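# Zero the photometer's filter lever and set it to the third click

### The job

On the bench photometer, push the filter lever with your fingertips all the way back to its home stop (the left end of the slot, where the vial stands and the broad mark is), then push it the other way, counting the clicks, and leave it seated at the third click from home without ever running past it. Only push the lever, do not pinch it; leave the vial in the photometer's well, and the bottle, jar and petri dish around it, where they are.

Things in the scene. Friction and masses are not known exactly. Their poses are not given: they have to be found in the camera images.
- photometer: White bench instrument fixed to the table, 150 (x) x 230 (y) x 70 mm high, origin at the centre of its underside; own +x points away from the robot, +y left (turned up to 0.4 rad). On top: the lever's slot at own x -35, y +61 to -51 mm; rear left a well with a vial; rear right a tilted grey display hood, up to 86 mm above the table, own x +21 to +69, y +10 to -100 mm.
- home_mark (a point): The point on the photometer's top face (70 mm above the table) under the lever's centre when the lever is at home. Axes as the photometer's: the lever moves from here along own -y.
- lever_mid (a point): Middle of the black lever paddle standing up out of the slot, 23 mm above the photometer's top face (93 mm above the table); moves with the lever. Paddle 24 mm across the slot, 14 mm along it, flat faces looking along the slot, from 8 to 38 mm above the top face (41 mm with the domed top). Axes as the photometer's. Fingers pressing on its left and right halves at once count as pinching.
- filter_lever (a joint): Lever position in m: 0 at the home stop (left), growing to the right (photometer's own -y) to 0.090. Sprung stops every 0.018: home, then clicks 1, 2, 3 (0.054), 4, 5. Leaving a stop takes 5 to 7 N; half-way (9 mm on) the force drops and the lever jumps ahead of the finger into the next stop and stays; released before half-way it springs back. Starts at 0.016 to 0.058.
- well_vial: Capped glass vial, 25 mm across, 48 mm tall, loose in the photometer's well at own x +37.5, y +80 mm; its cap stands 23 mm above the top face. Origin at the centre of its underside. Leave it.
- side_bottle: Screw-cap reagent bottle, 40 mm across, 78 mm tall, loose to the right of the photometer. Origin at the centre of its underside. Leave it.
- front_jar: White capped jar, 48 mm across, 62 mm tall, loose between the photometer and the robot. Origin at the centre of its underside. Leave it.
- back_dish: Closed petri dish, 90 mm across, 15 mm tall, loose behind the photometer. Origin at the centre of its underside. Leave it.

How it is judged:
By the outcome, as a careful person would: the job done as asked, in the order asked, and still so for the second after the job is handed in, with the robot touching nothing.
It also fails if it takes over 45 s, if anything falls off the work surface, if the arm or the gripper's body presses on something with over 40 N, if the wrist force passes 120 N, or if a joint passes its speed limit or range.

### The arm

A 6-joint arm with a two-finger parallel gripper is mounted at the origin on a cart in front of the work surface, level with it; the furniture and walls round the work are solid. World frame = base frame: x ahead of the robot, y to its left, z up, the work surface at z = 0. Lengths are in m, angles in degrees, forces in N, time in s.
With the tool pointing down it reaches from about 0.35 to 0.925 m from the base axis. Payload 6.4 kg.
Tool frame: the origin (TCP) lies on the centre line of the jaws, within the pads' length; the fingertips stand 14 mm ahead of it and the grasp point (between the pads) lies 5 mm behind it; z points along the fingers, y is the direction in which the jaws open and shut (so a half turn about z gives the same grasp; the last joint's range is limited). The gripper opens to 85 mm and grips with 20 to 120 N. Pads are 22 mm wide; open, the fingers measure 114 mm over their backs; the gripper's body (76 mm by 85 mm) begins 54 mm behind the grasp point. The pads swing forward as they close: fully open they stand 13 mm farther back than shut.
Start: joints at [-85.434, 14.043, 89.255, -0, 76.702, -9.975], TCP at [0.163, -0.629, 0.245] pointing down, gripper open.
Joint ranges: [-179.41, 179.41], [-58.25, 129.5], [7.25, 145.43], [-54.29, 234.29], [11.92, 165.04], [-157.13, 157.13]. Speed limits (degrees/s): [147.25, 147.25, 180, 180, 180, 180].

### API

Orientations are given as a 3x3 rotation matrix whose columns are the frame's x, y, z axes.
In Python, from bench import r, grab_frame gives the robot as it stands.
- The arm moves only by the shell command python3 -m creep 'ROWS' [OPENING] [FORCE]. ROWS is a JSON object of lists of equal length, an entry for each row: "delta_pos": the shift along the tool's x, y, z in m, a list of three; "rot": the turn, a rotation vector about the tool's x, y, z in degrees, a list of three. A call has 1 to 12 rows; each row is the pose to reach, as a shift and turn from the pose commanded when the call began, along the tool's axes at that moment; what a row does not reach only later rows make up. A row lasts 1/10 s, in which the tool goes at most 50 mm and 8.59 degrees, less where a joint would pass 70% of its speed; a pose out of reach is approached as far as the arm can. A call with a gripper value outside its range is refused whole. OPENING is the opening, from 0 (shut) to 1 (fully open), set as the call begins (- or left out, the last holds). The fingers move at their own pace and stop on an object; FORCE is the grip in N (left out, the last holds). Time passes only in rows, so rows that repeat a pose let the fingers close. It gives the time, the measured TCP pose, the force and the opening at its end, in the units of the state.
- r.read_state(): the state, without advancing time (a new reading comes with each control period).
- grab_frame(name): name is "scene" or "top"; returns a dict with "image" (400x640x3 uint8, red, green, blue), "intrinsics" (3x3 intrinsics, pixels), "D" ([k1, k2, p1, p2, k3] as OpenCV has them; the pictures are not rectified), "rvec" (rotation vector, rad) and "tvec" (3), from world to camera coordinates, as OpenCV has them. Camera axes: x right, y down, z forward; pixel columns grow to the right and rows downward; lengths in m; the calibration is good to about 2 mm. A picture is of the moment at which its call begins. There is no depth.
- r.sign_off(): hands the job in, once; it reports no verdict.
The state is a dict: "t": time; "qpos": joint angles; "joint_vel": joint speeds; "joint_torque": joint torques, N m; "ee_pos": TCP position; "tcp_rot": TCP orientation; "force": force on the tool from outside, world axes, zero at the start; "torque": the same for the moment, N m; "gripper_width": finger opening in m.
Only numpy, scipy, OpenCV 4.12 (cv2) and the standard library are available. Lean on these libraries where they do the work, as an engineer would, in place of code of your own. Each camera call takes 0.05 s, during which the arm holds its last target.

## Working session

There is one attempt and no reset: what is moved stays moved. The work goes in short steps, Python scripts to look and compute and a shell command to move; the robot and the scene stay as the last step left them, time stands still between calls to the robot, and variables do not carry over. Pictures are saved under pics/ and viewed, and the job is handed in when it is done.

```bash
ls; mkdir -p pics; python3 - <<'E'
from bench import r, grab_frame
import cv2
s=r.read_state();print(s)
for n in("scene","top"):
    f=grab_frame(n);cv2.imwrite(f"pics/{n}0.png",f["image"][:,:,::-1]);print(n,f["intrinsics"],f["D"],f["rvec"],f["tvec"])
E
```

```text
pics
{'t': 0.0, 'qpos': array([-8.54324023e+01,  1.40855760e+01,  8.93271232e+01, -3.05795844e-04,
        7.67022130e+01, -9.97354176e+00]), 'joint_vel': array([-0.06214001, -0.01736706, -0.0021031 ,  0.03863009, -0.05058812,
        0.02428678]), 'joint_torque': array([-4.48158071e-04, -4.29512465e+01, -3.26128650e+01, -8.84290102e-05,
        5.44172755e-03, -1.04818102e-05]), 'ee_pos': array([ 0.16317702, -0.62861685,  0.24414328]), 'tcp_rot': array([[ 9.67967332e-01,  2.51076118e-01, -1.64893455e-04],
       [ 2.51075939e-01, -9.67965329e-01,  1.99881094e-03],
       [ 3.42242545e-04, -1.97618447e-03, -9.99997989e-01]]), 'force': array([ 0.54383451, -0.22903456,  0.39748454]), 'torque': array([ 0.02368108, -0.02046848,  0.03276457]), 'gripper_width': 0.08543111896722642}
scene [[498.75681772   0.         317.77884752]
 [  0.         498.75681772 206.28348914]
 [  0.           0.           1.        ]] [-0.04026391  0.          0.          0.          0.        ] [ 0.87328328 -2.44364071  1.2085679 ] [0.46305414 0.30527071 0.61920015]
top [[387.39829923   0.         320.99704622]
 [  0.         387.39829923 204.61503498]
 [  0.           0.           1.        ]] [-0.09470288  0.          0.          0.          0.        ] [ 2.19460216 -2.21532791  0.05113445] [-0.01524167  0.6001425   0.92557923]
```

View pics/scene0.png

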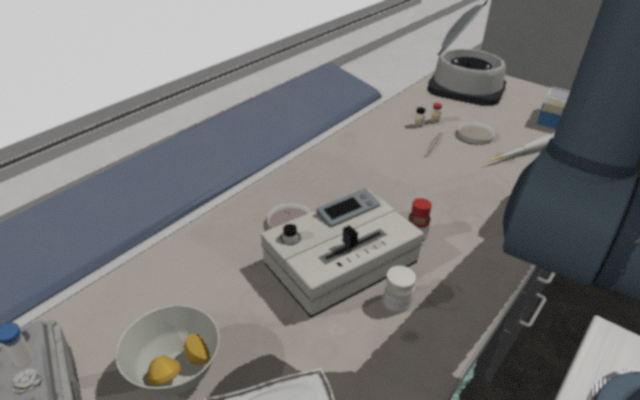

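View pics/top0.png

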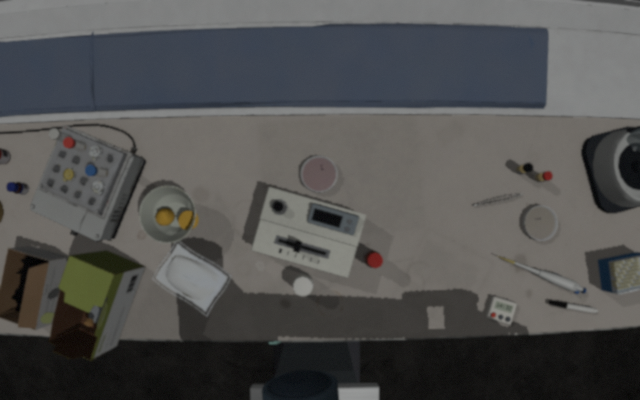

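The scene view shows the photometer around (340,245) with the lever at about (350,237). In the top view it is around (308,230), with the jar at (303,286), the bottle at (374,259) and the dish at (319,174). I'll zoom in.

```bash
python3 - <<'E'
import cv2
a=cv2.imread("pics/scene0.png")[180:320,250:440];cv2.imwrite("pics/s0z.png",cv2.resize(a,None,fx=4,fy=4,interpolation=cv2.INTER_CUBIC))
a=cv2.imread("pics/top0.png")[170:300,240:390];cv2.imwrite("pics/t0z.png",cv2.convertScaleAbs(cv2.resize(a,None,fx=4.5,fy=4.5,interpolation=cv2.INTER_CUBIC),alpha=1.2))
E
```

```text
(no output)
```

View pics/s0z.png

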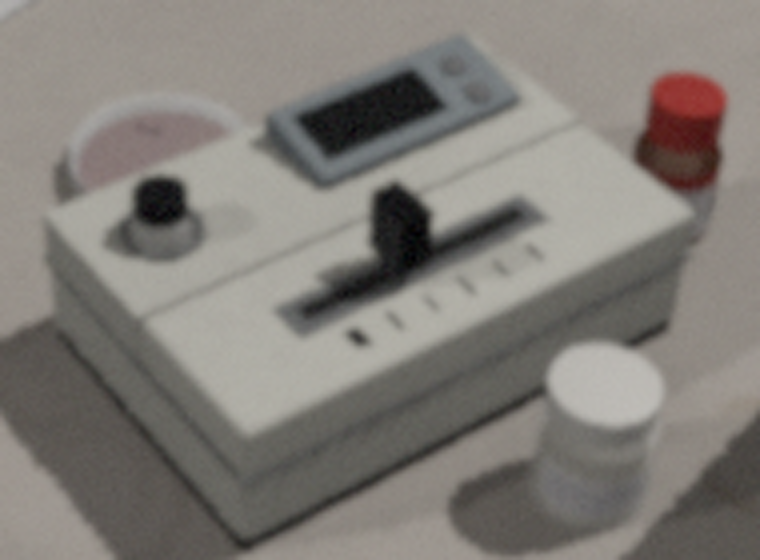

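View pics/t0z.png

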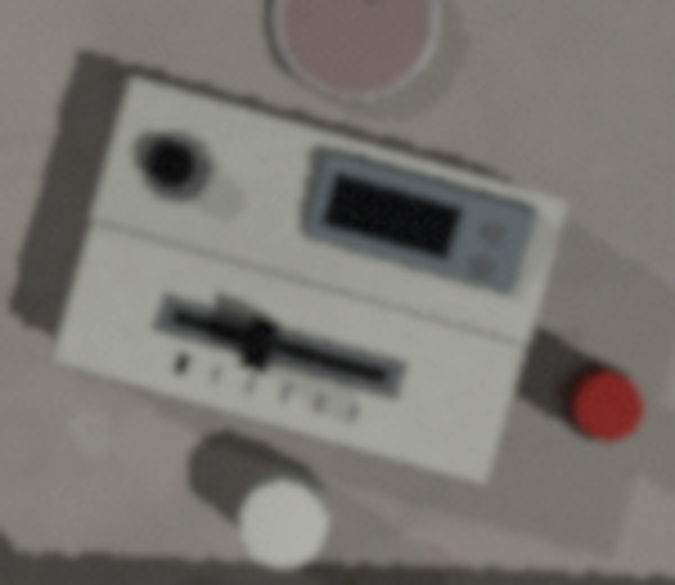

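```bash
cat > h.py <<'E'
import cv2, numpy as np
from bench import r, grab_frame
def ray(f,uv):
    p=cv2.undistortPoints(np.array([[uv]],float),f["intrinsics"],np.array(f["D"],float))[0,0]
    R=cv2.Rodrigues(np.array(f["rvec"],float))[0];t=np.array(f["tvec"],float).ravel()
    return -R.T@t, R.T@np.array([p[0],p[1],1.])
def plane(f,uv,z):
    o,d=ray(f,uv);return o+d*(z-o[2])/d[2]
def proj(f,P):
    return cv2.projectPoints(np.array(P,float).reshape(-1,1,3),np.array(f["rvec"],float),np.array(f["tvec"],float),f["intrinsics"],np.array(f["D"],float))[0][:,0]
def tri(f1,a,f2,b):
    o1,d1=ray(f1,a);o2,d2=ray(f2,b)
    k=np.linalg.lstsq(np.c_[d1,-d2],o2-o1,rcond=None)[0]
    p=o1+k[0]*d1;q=o2+k[1]*d2;return (p+q)/2,np.linalg.norm(p-q)
E
python3 - <<'E'
from h import *
S=grab_frame("scene");T=grab_frame("top")
zs=lambda p:((p[0]+.5)/4-.5+250,(p[1]+.5)/4-.5+180)
zt=lambda p:((p[0]+.5)/4.5-.5+240,(p[1]+.5)/4.5-.5+170)
sc={"RL":(50,218),"FL":(245,437),"FR":(693,214)}
tc={"RL":(130,78),"FL":(57,358),"FR":(488,482),"RR":(567,203)}
for k in tc: print("T",k,plane(T,zt(tc[k]),.07).round(4))
for k in sc: print("S",k,plane(S,zs(sc[k]),.07).round(4), "tri",tri(S,zs(sc[k]),T,zt(tc[k])))
# pose fit: rigid from top corners
loc={"RL":(.075,.115),"FL":(-.075,.115),"FR":(-.075,-.115),"RR":(.075,-.115)}
def fit(P):
    A=np.array([loc[k] for k in P]);B=np.array([P[k][:2] for k in P])
    a=A-A.mean(0);b=B-B.mean(0)
    th=np.arctan2((a[:,0]*b[:,1]-a[:,1]*b[:,0]).sum(),(a*b).sum())
    R=np.array([[np.cos(th),-np.sin(th)],[np.sin(th),np.cos(th)]]);t=B.mean(0)-R@A.mean(0)
    print("th",th,"t",t,"res",(A@R.T+t-B).round(4).tolist());return R,t
for n,f,c,z in(("T",T,tc,zt),("S",S,sc,zs)):
    R,t=fit({k:plane(f,z(c[k]),.07) for k in c})
    m={"T":[(182,364),(215,374),(250,384),(285,394),(320,403),(351,412)],"S":[(358,337),(397,320),(432,303),(468,286),(502,268),(538,253)]}[n]
    for p in m: print("mark",(R.T@(plane(f,z(p),.07)[:2]-t)).round(4))
    for nm,p in {"T":[("slotL",(160,312)),("slotR",(402,378))],"S":[("slotL",(291,321)),("slotR",(535,211))]}[n]: print(nm,(R.T@(plane(f,z(p),.07)[:2]-t)).round(4))
    for nm,p,h in {"T":[("paddletop",(258,340),.105)],"S":[("paddletop",(400,200),.108),("paddle bottom centre",(412,262),.078)]}[n]: print(nm,(R.T@(plane(f,z(p),h)[:2]-t)).round(4))
E
```

```text
T RL [0.639  0.0986 0.07  ]
T FL [0.4981 0.1362 0.07  ]
T FR [ 0.4338 -0.0801  0.07  ]
T RR [ 0.5738 -0.1216  0.07  ]
S RL [0.6344 0.0992 0.07  ] tri (array([0.63801083, 0.09793789, 0.06744071]), np.float64(0.0032087393638146177))
S FL [0.495  0.1417 0.07  ] tri (array([0.49798143, 0.13743813, 0.06435803]), np.float64(0.00077961892602461))
S FR [ 0.4307 -0.075   0.07  ] tri (array([ 0.4330467 , -0.08054052,  0.06500915]), np.float64(0.00014018096050657554))
th -0.28427030935589537 t [0.53618427 0.00828441] res [[0.0014, -0.001], [-0.0016, 0.0035], [-0.0019, -0.0009], [0.0022, -0.0015]]
mark [-0.0581  0.0506]
mark [-0.0584  0.0333]
mark [-0.0584  0.015 ]
mark [-0.0585 -0.0033]
mark [-0.058  -0.0215]
mark [-0.0582 -0.0377]
slotL [-0.036   0.0684]
slotR [-0.0348 -0.0577]
paddletop [-0.0333  0.0159]
th -0.28825590617474856 t [0.53311248 0.01144704] res [[0.0033, 0.0012], [-0.0011, 0.0013], [-0.0022, -0.0025]]
mark [-0.0546  0.0485]
mark [-0.0554  0.0301]
mark [-0.0554  0.0127]
mark [-0.0557 -0.0054]
mark [-0.055  -0.0236]
mark [-0.0562 -0.0417]
slotL [-0.0329  0.065 ]
slotR [-0.0354 -0.0578]
paddletop [-0.0329  0.0141]
paddle bottom centre [-0.0387  0.0104]
```

```bash
cat >> h.py <<'E'
TH=-0.286;C=np.array([.535,.010])
RP=np.array([[np.cos(TH),-np.sin(TH)],[np.sin(TH),np.cos(TH)]])
def w(own,z): return np.r_[C+RP@np.array(own),z]
def own(p): return RP.T@(np.array(p)[:2]-C)
def togo(own_xy,z):
    s=r.read_state();R=np.array(s["tcp_rot"]);d=R.T@(w(own_xy,z)-s["ee_pos"])
    Rt=np.array([[np.cos(TH),np.sin(TH),0],[np.sin(TH),-np.cos(TH),0],[0,0,-1]])
    rv=np.degrees(cv2.Rodrigues(R.T@Rt)[0].ravel())
    print("t",s["t"],"own now",own(s["ee_pos"]).round(4),"z",s["ee_pos"][2].round(4),"F own",np.r_[RP.T@s["force"][:2],s["force"][2]].round(2),"w",round(s["gripper_width"],4))
    print("d tool",d.round(4),"rot",rv.round(2))
E
python3 -c "
from h import *
togo((-.035,-.030),.20)"
```

```text
t 0.2 own now [-0.1765 -0.7178] z 0.2446 F own [ 0.28  0.68 -0.56] w 0.0851
d tool [ 0.4748 -0.5172  0.0453] rot [-7.000e-02  1.000e-02  3.093e+01]
```

```bash
python3 -m creep '{"delta_pos":[[0.033,-0.036,0.0],[0.066,-0.072,0.0],[0.099,-0.108,0],[0.132,-0.144,0],[0.165,-0.18,0],[0.198,-0.216,0],[0.231,-0.252,0],[0.264,-0.288,0],[0.297,-0.324,0],[0.33,-0.36,0],[0.363,-0.396,0],[0.396,-0.432,0]],"rot":[[0,0,2],[0,0,5],[0,0,8],[0,0,11],[0,0,14],[0,0,17],[0,0,20],[0,0,23],[0,0,26],[0,0,29],[0,0,31],[0,0,31]]}' 0 20
python3 -c "
from h import *
togo((-.035,-.030),.15)"
```

```text
t: 1.4
ee_pos: [0.4386, -0.1096, 0.2455]
tcp_rot: [[0.959, -0.284, 0.001], [-0.284, -0.959, -0.0], [0.001, 0.0, -1.0]]
force: [0.6, -0.7, -0.3]
gripper_width: 0.0002
t 1.4 own now [-0.0588 -0.142 ] z 0.2455 F own [ 0.74 -0.46 -0.28] w 0.0002
d tool [ 0.0235 -0.1121  0.0955] rot [ 0.01 -0.05 -0.11]
```

```bash
python3 -m creep '{"delta_pos":[[0.012,-0.04,0.02],[0.02,-0.08,0.04],[0.024,-0.112,0.06],[0.024,-0.112,0.095],[0.024,-0.112,0.095]],"rot":[[0,0,0],[0,0,0],[0,0,0],[0,0,0],[0,0,0]]}'
python3 - <<'E'
from h import *
togo((-.035,-.030),.102)
for n in("scene","top"):
    f=grab_frame(n);im=f["image"][:,:,::-1]
    a=im[150:320,230:450] if n=="scene" else im[130:300,210:410]
    cv2.imwrite(f"pics/{n}1.png",cv2.resize(a,None,fx=3.4,fy=3.4,interpolation=cv2.INTER_CUBIC))
E
```

```text
t: 1.9
ee_pos: [0.4895, -0.0093, 0.1457]
tcp_rot: [[0.96, -0.281, -0.01], [-0.281, -0.96, 0.002], [-0.01, 0.0, -1.0]]
force: [-1.1, -0.3, -0.0]
gripper_width: -0.0001
t 1.9 own now [-0.0382 -0.0313] z 0.1457 F own [-0.94 -0.57 -0.  ] w -0.0001
d tool [ 0.0037 -0.0013  0.0436] rot [0.03 0.58 0.04]
```

View pics/scene1.png

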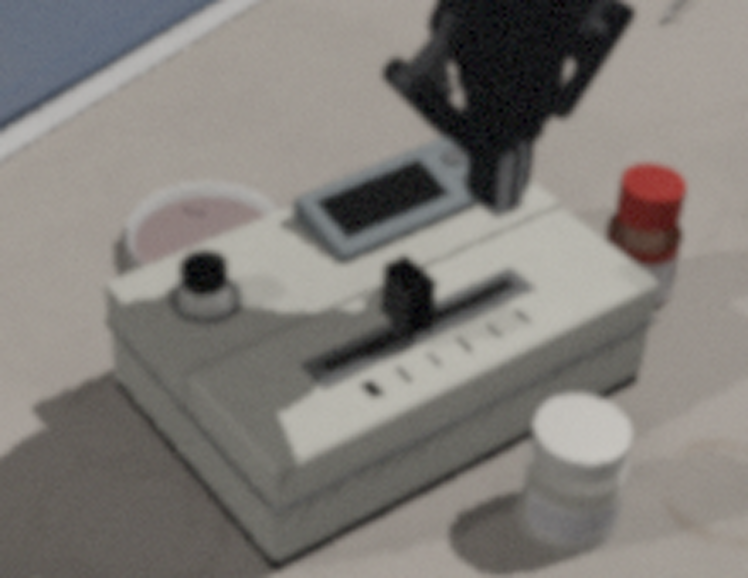

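View pics/top1.png

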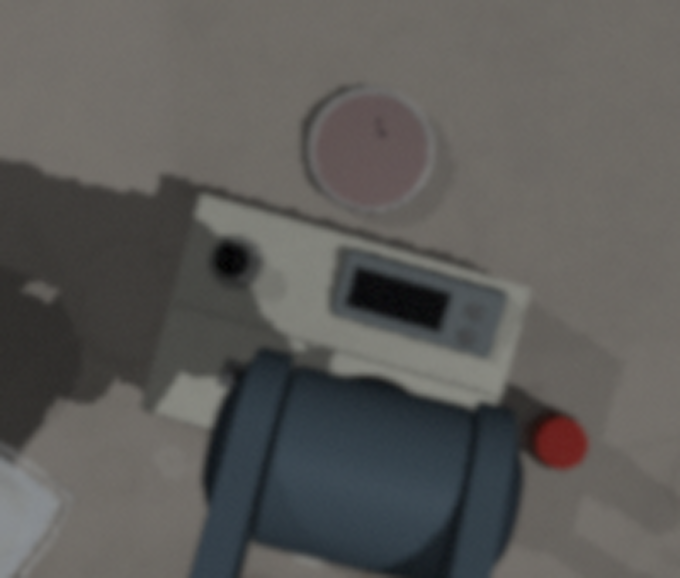

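Scene view: the shut fingertips are at zoomed (500,205), right of and above the slot, with the lever still at click 2. The links widen about 27 mm above the tips. I'll go down with the tips about 20 mm below the paddle top.

```bash
python3 -m creep '{"delta_pos":[[0.0035,0,0.015],[0.0035,0,0.03],[0.0035,0,0.04],[0.0035,0,0.04],[0.0035,0,0.04]],"rot":[[0,0,0],[0,0.4,0],[0,0.4,0],[0,0.4,0],[0,0.4,0]]}'
python3 - <<'E'
from h import *
togo((-.035,.03),.106)
f=grab_frame("scene");im=f["image"][:,:,::-1]
s=r.read_state();print(proj(f,[s["ee_pos"]+s["tcp_rot"][:,2]*.014]))
a=im[170:290,280:440]
cv2.imwrite(f"pics/scene2.png",cv2.resize(a,None,fx=4.5,fy=4.5,interpolation=cv2.INTER_CUBIC))
E
```

```text
t: 2.5
ee_pos: [0.4968, -0.0125, 0.1114]
tcp_rot: [[0.959, -0.284, 0.008], [-0.284, -0.959, -0.002], [0.009, -0.0, -1.0]]
force: [-0.6, 0.2, 1.1]
gripper_width: -0.0001
t 2.5 own now [-0.0303 -0.0324] z 0.1114 F own [-0.6   0.01  1.07] w -0.0001
d tool [-0.0049 -0.0624  0.0054] rot [-0.   -0.49 -0.11]
[[370.37670874 222.36832039]]
```

View pics/scene2.png

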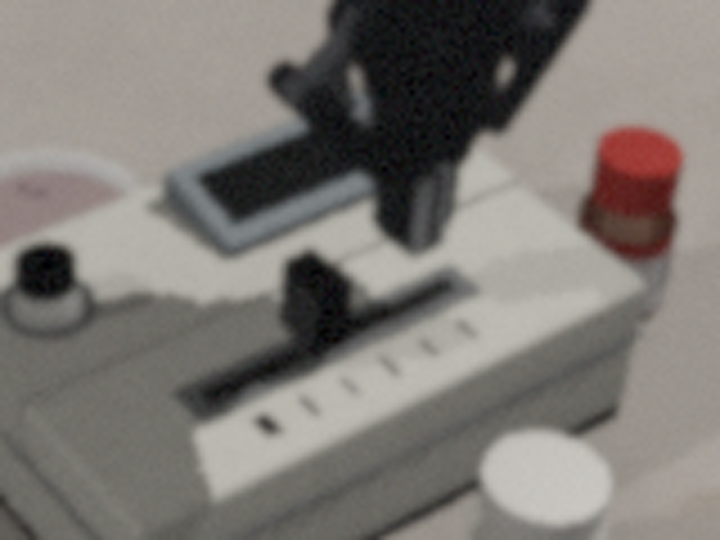

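The tip is at zoomed (410,240), as projected (407,236), and clear of the hood. I'll line up and start pushing left.

```bash
python3 -m creep '{"delta_pos":[[-0.004,-0.005,0.003],[-0.005,-0.010,0.005],[-0.005,-0.015,0.005],[-0.005,-0.020,0.005],[-0.005,-0.020,0.005]],"rot":[[0,-0.3,0],[0,-0.5,0],[0,-0.5,0],[0,-0.5,0],[0,-0.5,0]]}'
python3 -c "
from h import *
togo((-.035,.03),.106)"
python3 -m creep '{"delta_pos":[[0,-0.002,0],[0,-0.004,0],[0,-0.006,0],[0,-0.006,0]],"rot":[[0,0,0],[0,0,0],[0,0,0],[0,0,0]]}'
python3 -c "
from h import *
togo((-.035,.03),.106)"
```

```text
t: 3.05
ee_pos: [0.4973, 0.0093, 0.1053]
tcp_rot: [[0.959, -0.282, -0.002], [-0.282, -0.959, 0.001], [-0.002, -0.0, -1.0]]
force: [0.1, -0.5, 0.7]
gripper_width: -0.0001
t 3.05 own now [-0.036  -0.0113] z 0.1053 F own [ 0.19 -0.47  0.67] w -0.0001
d tool [ 0.001  -0.0413 -0.0007] rot [-0.    0.09 -0.01]
t: 3.45
ee_pos: [0.4987, 0.0139, 0.1053]
tcp_rot: [[0.959, -0.283, -0.002], [-0.283, -0.959, -0.001], [-0.002, 0.001, -1.0]]
force: [-0.8, -3.3, 0.6]
gripper_width: 0.0001
t 3.45 own now [-0.0359 -0.0065] z 0.1053 F own [ 0.16 -3.42  0.56] w 0.0001
d tool [ 0.0009 -0.0365 -0.0008] rot [ 0.08  0.11 -0.05]
```

```bash
python3 -m creep '{"delta_pos":[[0,-0.002,0],[0,-0.004,0],[0,-0.006,0],[0,-0.008,0],[0,-0.010,0],[0,-0.012,0],[0,-0.014,0],[0,-0.014,0]],"rot":[[0,0,0],[0,0,0],[0,0,0],[0,0,0],[0,0,0],[0,0,0],[0,0,0],[0,0,0]]}'
python3 -c "
from h import *
togo((-.035,.03),.106)"
python3 -m creep '{"delta_pos":[[0,-0.002,0],[0,-0.004,0],[0,-0.006,0],[0,-0.008,0],[0,-0.010,0],[0,-0.012,0],[0,-0.014,0],[0,-0.014,0]],"rot":[[0,0,0],[0,0,0],[0,0,0],[0,0,0],[0,0,0],[0,0,0],[0,0,0],[0,0,0]]}'
python3 -c "
from h import *
togo((-.035,.03),.106)
f=grab_frame('scene');im=f['image'][:,:,::-1]
a=im[170:290,280:440]
cv2.imwrite(f'pics/scene3.png',cv2.resize(a,None,fx=4.5,fy=4.5,interpolation=cv2.INTER_CUBIC))"
```

```text
t: 4.25
ee_pos: [0.5028, 0.0283, 0.1052]
tcp_rot: [[0.959, -0.283, -0.002], [-0.283, -0.959, 0.001], [-0.002, -0.0, -1.0]]
force: [-0.9, 0.6, 0.6]
gripper_width: -0.0
t 4.25 own now [-0.0361  0.0084] z 0.1052 F own [-1.07  0.31  0.58] w -0.0
d tool [ 0.0011 -0.0216 -0.0008] rot [-0.02  0.11 -0.05]
t: 5.05
ee_pos: [0.5068, 0.0418, 0.1053]
tcp_rot: [[0.959, -0.283, -0.001], [-0.283, -0.959, 0.001], [-0.002, -0.001, -1.0]]
force: [-0.2, -0.3, 0.2]
gripper_width: 0.0002
t 5.05 own now [-0.036   0.0226] z 0.1053 F own [-0.08 -0.31  0.23] w 0.0002
d tool [ 0.001  -0.0074 -0.0007] rot [-0.05  0.09 -0.06]
```

View pics/scene3.png

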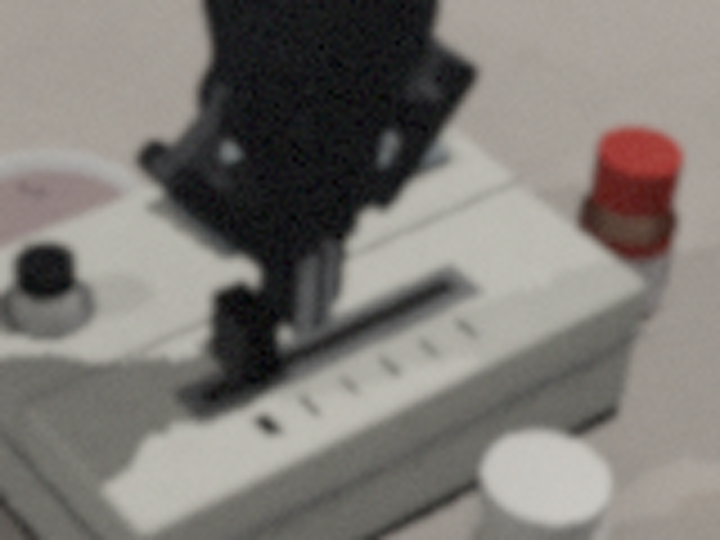

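The lever, at zoomed (245,330), is now near the broad mark (265,425). I'll press against the stop to confirm.

```bash
python3 -m creep '{"delta_pos":[[0,-0.002,0],[0,-0.004,0],[0,-0.006,0],[0,-0.007,0],[0,-0.007,0]],"rot":[[0,0,0],[0,0,0],[0,0,0],[0,0,0],[0,0,0]]}'
python3 -c "
from h import *
togo((-.035,.03),.106)"
python3 -m creep '{"delta_pos":[[0,-0.0015,0],[0,-0.003,0],[0,-0.003,0]],"rot":[[0,0,0],[0,0,0],[0,0,0]]}'
python3 -c "
from h import *
togo((-.035,.03),.106)"
```

```text
t: 5.6
ee_pos: [0.5087, 0.0479, 0.1053]
tcp_rot: [[0.959, -0.283, -0.002], [-0.283, -0.959, 0.0], [-0.002, 0.0, -1.0]]
force: [-1.1, -1.1, -0.1]
gripper_width: -0.0004
t 5.6 own now [-0.0359  0.029 ] z 0.1053 F own [-0.72 -1.33 -0.08] w -0.0004
d tool [ 0.0009 -0.001  -0.0007] rot [ 0.02  0.1  -0.05]
t: 5.9
ee_pos: [0.5089, 0.0484, 0.1053]
tcp_rot: [[0.959, -0.282, -0.004], [-0.282, -0.959, -0.005], [-0.003, 0.006, -1.0]]
force: [-4.9, -13.1, 3.4]
gripper_width: -0.0003
t 5.9 own now [-0.0359  0.0295] z 0.1053 F own [ -0.98 -13.89   3.39] w -0.0003
d tool [ 0.0009 -0.0005 -0.0007] rot [0.36 0.16 0.01]
```

Hard stop: 14 N with only 0.5 mm of motion, TCP own y 0.0295. So the lever is at home. I'll back off, rise and go round to the left side.

```bash
python3 -m creep '{"delta_pos":[[0,0.006,0],[0,0.018,0],[0,0.018,-0.02],[0,0.018,-0.05],[0,0.0,-0.06],[0,-0.03,-0.06],[0,-0.065,-0.06],[0,-0.065,-0.06]],"rot":[[0,0,0],[0,0,0],[0,0,0],[0,0,0],[0,0,0],[0,0,0],[0,0,0],[0,0,0]]}'
python3 -c "
from h import *
togo((-.035,.092),.106)
f=grab_frame('scene');im=f['image'][:,:,::-1]
a=im[170:290,280:440]
cv2.imwrite(f'pics/scene4.png',cv2.resize(a,None,fx=4.5,fy=4.5,interpolation=cv2.INTER_CUBIC))"
```

```text
t: 6.7
ee_pos: [0.5286, 0.1154, 0.1656]
tcp_rot: [[0.96, -0.28, -0.001], [-0.28, -0.96, 0.002], [-0.001, -0.001, -1.0]]
force: [-0.3, -0.0, 0.2]
gripper_width: 0.0004
t 6.7 own now [-0.0359  0.0993] z 0.1656 F own [-0.24 -0.12  0.21] w 0.0004
d tool [0.001  0.0074 0.0596] rot [-0.09  0.06  0.11]
```

View pics/scene4.png

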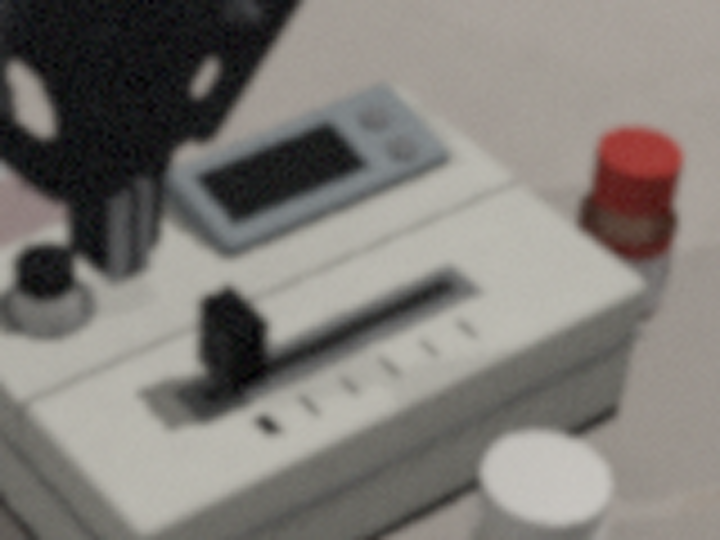

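The lever stands at home: its base is at (235,380), beside the broad mark (265,425), and the free slot runs to the right. Next I go down on the left.

```bash
python3 -m creep '{"delta_pos":[[0.001,0,0.03],[0.001,0.0,0.055],[0.001,0.0,0.06],[0.001,0.008,0.06],[0.001,0.016,0.06],[0.001,0.022,0.06],[0.001,0.022,0.06]],"rot":[[0,0,0],[0,0,0],[0,0,0],[0,0,0],[0,0,0],[0,0,0],[0,0,0]]}'
python3 -c "
from h import *
togo((-.035,.0195),.106)"
python3 -m creep '{"delta_pos":[[0,0.002,0],[0,0.004,0],[0,0.006,0],[0,0.008,0],[0,0.008,0]],"rot":[[0,0,0],[0,0,0],[0,0,0],[0,0,0],[0,0,0]]}'
python3 -c "
from h import *
togo((-.035,.0195),.106)"
```

```text
t: 7.45
ee_pos: [0.5232, 0.0907, 0.1065]
tcp_rot: [[0.959, -0.285, 0.0], [-0.285, -0.959, 0.0], [0.0, -0.0, -1.0]]
force: [0.3, -0.0, 0.4]
gripper_width: -0.0001
t 7.45 own now [-0.0341  0.0741] z 0.1065 F own [0.25 0.05 0.36] w -0.0001
d tool [-0.0008  0.0546  0.0004] rot [-0.02 -0.02 -0.15]
t: 7.95
ee_pos: [0.5207, 0.0846, 0.1056]
tcp_rot: [[0.959, -0.283, -0.001], [-0.283, -0.959, 0.002], [-0.001, -0.001, -1.0]]
force: [1.5, 3.4, 0.7]
gripper_width: -0.0001
t 7.95 own now [-0.0348  0.0676] z 0.1056 F own [0.51 3.69 0.73] w -0.0001
d tool [-0.0002  0.0481 -0.0005] rot [-0.07  0.06 -0.06]
```

```bash
cat > q.py <<'E'
from h import *
s=r.read_state();print("t",round(s["t"],2),"y",own(s["ee_pos"]).round(4)[1],"F",(RP.T@s["force"][:2]).round(1)[1])
E
python3 -m creep '{"delta_pos":[[0,0.0015,0],[0,0.003,0]],"rot":[[0,0,0],[0,0,0]]}' >/dev/null; python3 q.py
python3 -m creep '{"delta_pos":[[0,0.0015,0],[0,0.003,0]],"rot":[[0,0,0],[0,0,0]]}' >/dev/null; python3 q.py
python3 -m creep '{"delta_pos":[[0,0.0015,0],[0,0.003,0]],"rot":[[0,0,0],[0,0,0]]}' >/dev/null; python3 q.py
python3 -m creep '{"delta_pos":[[0,0.0015,0],[0,0.003,0]],"rot":[[0,0,0],[0,0,0]]}' >/dev/null; python3 q.py
```

```text
t 8.15 y 0.0642 F 2.6
t 8.35 y 0.0606 F 1.8
t 8.55 y 0.0574 F 1.0
t 8.75 y 0.0545 F 0.1
```

```bash

python3 -m creep '{"delta_pos":[[0,0.0015,0],[0,0.003,0]],"rot":[[0,0,0],[0,0,0]]}' >/dev/null; python3 q.py
python3 -m creep '{"delta_pos":[[0,0.0015,0],[0,0.003,0]],"rot":[[0,0,0],[0,0,0]]}' >/dev/null; python3 q.py
python3 -m creep '{"delta_pos":[[0,0.0015,0],[0,0.003,0]],"rot":[[0,0,0],[0,0,0]]}' >/dev/null; python3 q.py
python3 -m creep '{"delta_pos":[[0,0.0015,0],[0,0.003,0]],"rot":[[0,0,0],[0,0,0]]}' >/dev/null; python3 q.py
python3 -m creep '{"delta_pos":[[0,0.0015,0],[0,0.003,0]],"rot":[[0,0,0],[0,0,0]]}' >/dev/null; python3 q.py
python3 -m creep '{"delta_pos":[[0,0.0015,0],[0,0.003,0]],"rot":[[0,0,0],[0,0,0]]}' >/dev/null; python3 q.py
python3 -c "
from h import *
f=grab_frame('scene');im=f['image'][:,:,::-1]
a=im[170:290,280:440]
cv2.imwrite(f'pics/scene5.png',cv2.resize(a,None,fx=4.5,fy=4.5,interpolation=cv2.INTER_CUBIC))"
```

```text
t 8.95 y 0.0519 F 3.9
t 9.15 y 0.05 F 5.8
t 9.35 y 0.0464 F 4.0
t 9.55 y 0.0427 F 1.4
t 9.75 y 0.0395 F 0.8
t 9.95 y 0.0366 F 0.2
```

View pics/scene5.png

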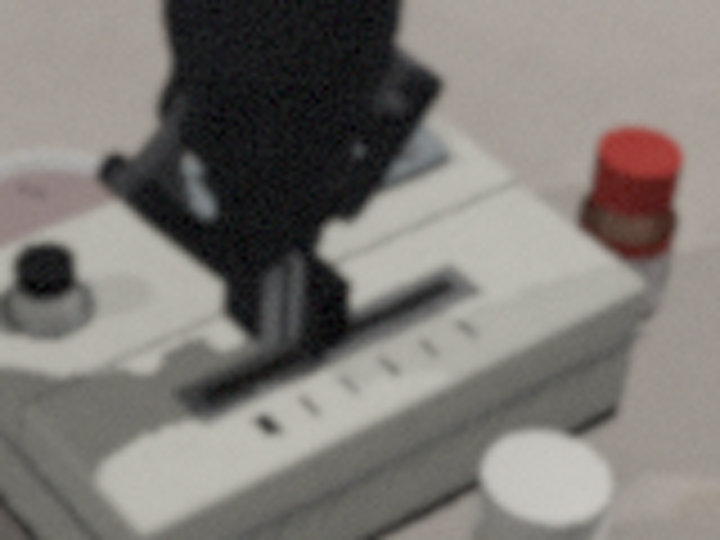

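The lever is at click 2: its base is near (320,345), as in the starting picture, which matches two force peak-and-drop cycles. One more click, stopping short of 0.0165.

```bash

python3 -m creep '{"delta_pos":[[0,0.0015,0],[0,0.003,0]],"rot":[[0,0,0],[0,0,0]]}' >/dev/null; python3 q.py
python3 -m creep '{"delta_pos":[[0,0.0015,0],[0,0.003,0]],"rot":[[0,0,0],[0,0,0]]}' >/dev/null; python3 q.py
python3 -m creep '{"delta_pos":[[0,0.0015,0],[0,0.003,0]],"rot":[[0,0,0],[0,0,0]]}' >/dev/null; python3 q.py
python3 -m creep '{"delta_pos":[[0,0.0015,0],[0,0.003,0]],"rot":[[0,0,0],[0,0,0]]}' >/dev/null; python3 q.py
```

```text
t 10.2 y 0.0339 F 3.0
t 10.4 y 0.032 F 6.8
t 10.6 y 0.0284 F 3.0
t 10.8 y 0.0247 F 0.0
```

```bash

python3 -m creep '{"delta_pos":[[0,0.0015,0],[0,0.0025,0],[0,0.0025,0]],"rot":[[0,0,0],[0,0,0],[0,0,0]]}' >/dev/null; python3 q.py
python3 -m creep '{"delta_pos":[[0,-0.006,0],[0,-0.02,0],[0,-0.025,0],[0,-0.025,-0.03],[0,-0.025,-0.07],[0,-0.025,-0.10],[0,-0.06,-0.12],[0,-0.09,-0.12],[0,-0.09,-0.12]],"rot":[[0,0,0],[0,0,0],[0,0,0],[0,0,0],[0,0,0],[0,0,0],[0,0,0],[0,0,0],[0,0,0]]}'
python3 -c "
from h import *
f=grab_frame('scene');im=f['image'][:,:,::-1]
a=im[170:290,280:440]
cv2.imwrite(f'pics/scene6.png',cv2.resize(a,None,fx=4.5,fy=4.5,interpolation=cv2.INTER_CUBIC))"
```

```text
t 11.1 y 0.022 F 0.3
t: 12.0
ee_pos: [0.5344, 0.1307, 0.2265]
tcp_rot: [[0.96, -0.28, 0.001], [-0.28, -0.96, 0.001], [0.0, -0.001, -1.0]]
force: [-0.5, 0.9, 0.3]
gripper_width: 0.0001
```

View pics/scene6.png

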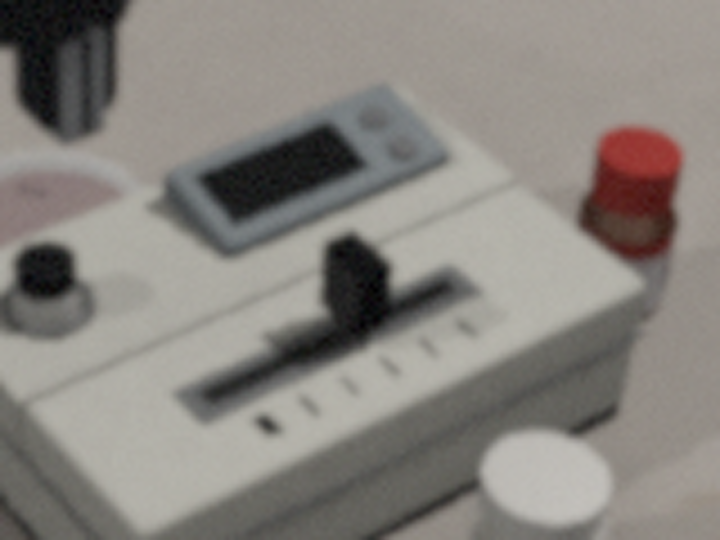

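The paddle's apex moved from (225,290) at home to (348,237). That is 123 px at about 41 px per mark, so exactly three clicks. The vial, bottle, jar and dish are where they were and the gripper is clear.

```bash
python3 -c "
from h import *
s=r.read_state();print(s['t'],s['force']);print(r.sign_off())"
```

```text
12.05 [-0.29982604 -1.29492206 -0.11334083]
the job is handed in; nothing more can be done
None
```

The filter lever is seated at the third click from home, and the job was handed in at about 12 s of the 45 s allowed.

- **Home:** I pushed the lever left with the shut fingertips until it met a hard stop. There was about 14 N of force and only 0.5 mm of motion, and the picture showed the lever at the broad mark.
- **Count:** I went round to the left side and pushed right in 3 mm steps. The first force readings did not show a clear peak (3.7 N falling to about 0). The second and third did, at 5.8 N and 6.8 N. A picture after the second click showed the lever at click 2. I stopped about 5 mm short of the lever's face at click 3, so it could not run past.
- **Last check:** The final picture shows the lever 123 px from its home position, at about 41 px per click, which is three clicks.
- **Surroundings:** The vial, bottle, jar and dish look unmoved in the picture. I judged this by eye and did not measure it. The gripper was clear of everything at hand-in.
- **Disagreement:** The two cameras placed the photometer about 3 to 4 mm apart. I averaged them, and the contacts at the stop and on both sides of the lever agreed with that average. No check failed.

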